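Fetch the face-mill arbor from behind two long chucks

ROBOT

A 7-joint arm with a two-finger parallel gripper is mounted at the origin on the work surface. World frame = base frame: x ahead of the robot, y to its left, z up, the work surface at z = 0. Lengths are in m, angles in rad, forces in N, time in s.
With the tool pointing down it reaches from about 0.4 to 0.75 m from the base axis. Payload 19.5 kg.
Tool frame: the origin (TCP) lies on the front face of the gripper's body, between the roots of the fingers; the fingertips stand 73 mm ahead of it and the grasp point (between the pads) lies 54 mm ahead of it (pinch_z is the distance from the TCP to the grasp point, in m); z points along the fingers, y is the direction in which the jaws open and shut (so a half turn about z gives the same grasp; the last joint's range is limited). The gripper opens to 85 mm and grips with 20 to 120 N. Pads are 22 mm wide; open, the fingers measure 114 mm over their backs; the gripper's body (76 mm by 85 mm) begins 54 mm behind the grasp point. The pads swing forward as they close: fully open they stand 13 mm farther back than shut.
Start: joints at [1.075, 0.707, -0.028, 1.485, 0.022, 0.951, -0.075], TCP at [0.252, -0.517, 0.304] pointing down, gripper open.
Joint ranges: [-2.71, 2.71], [-0.32, 2.16], [-1.57, 1.52], [0, 2.45], [-1.46, 4.6], [0, 2.02], [-2.83, 2.83]. Speed limits (rad/s): [1.89, 1.89, 2.57, 2.57, 3.01, 3.01, 3.01].

INTERFACE

Orientations are given as a unit quaternion [w, x, y, z].
In Python, from bench import state, read_camera, hand_in, pinch_z gives the robot as it stands.
- The arm moves only by the tool step_arm, never from a script. Its argument "targets" is a list of rows, each a list of 3 entries, a list of its own where there are three numbers: the shift along the tool's x, y, z normalised to -1 to 1, where 1 is 10 cm, then the turn about the tool's z normalised to -1 to 1, where 1 is 90 degrees, then the opening, from -1 (shut) to 1 (fully open), so that 0 is half open. In form: [[[x, y, z], twist, jaw], ...]. A call has 1 to 10 rows; each row is the pose to reach, as a shift and turn from the pose commanded when the call began, along the tool's axes at that moment; what a row does not reach only later rows make up. A row lasts 1/10 s, in which the tool goes at most 50 mm and 8.59 degrees, less where a joint would pass 70% of its speed; a pose out of reach is approached as far as the arm can. A call with a number of a shift or a turn outside -1 to 1 is refused whole. A call with a gripper value outside its range is refused whole. The fingers move at their own pace and stop on an object; "newtons" is the grip in N (left out, the last holds). Time passes only in rows, so rows that repeat a pose let the fingers close. It gives the time, the measured TCP pose, the force and the opening at its end, in the units of the state.
- state(): the state, without advancing time (a new reading comes with each control period).
- read_camera(name): name is "scene" or "top" or "wrist"; returns a dict with "img" (420x560x3 uint8, red, green, blue), "depth" (420x560 float32, m along the optical axis (not along the pixel's ray), 0 where there is no reading), "fov_y" (degrees; the focal length in pixels is half the picture's height over the tangent of half this angle, whatever the lens; pixels are square), "cx", "cy" (the principal point, pixels), "rvec" (rotation vector, rad) and "tvec" (3), from world to camera coordinates, as OpenCV has them. Camera axes: x right, y down, z forward; pixel columns grow to the right and rows downward; lengths in m; the calibration is good to about 2 mm. A picture is of the moment at which its call begins.
- hand_in(): hands the job in, once; it reports no verdict.
The state is a dict: "clock": time; "joint_pos": joint angles; "joint_vel": joint speeds; "joint_efforts": joint torques, N m; "tool_pos": TCP position; "eef_rot": TCP orientation; "force": force on the tool from outside, world axes, zero at the start; "torque": the same for the moment, N m; "gripper_width": finger opening in m.
Only numpy, scipy, OpenCV 4.12 (cv2) and the standard library are available. Lean on these libraries where they do the work, as an engineer would, in place of code of your own. Each camera call takes 0.05 s, during which the arm holds its last target. There are 200 camera calls.

TASK

The short face-mill arbor in the blue rack is boxed in behind the two long chucks in the front row. Park both long chucks in the two empty black stands (either one in either stand), then move the arbor to the grey tightening fixture, fully seated and upright; after that put each long chuck back, fully home and upright, in the very rack pocket it came from. Leave the two other holders in the rack where they are, set everything down gently, and let go of it all.

Things in the scene. Friction and masses are not known exactly. Their poses are not given: they have to be found in the camera images.
- collet_chuck_mid (a point): Long collet chuck, steel, 155 mm, in a front pocket of the rack. Upward: taper 50 mm long (18 to 32 mm thick), flange dia 46 x 22 mm, body dia 41 x 58 mm, slotted nut dia 50 x 25 mm with a round bore. Seated, its flange's underside lies on the pocket's rim. Point: on the axis, half-way up: 27 mm above the flange's underside, 65 mm below the nut's mid-height. z: up its axis. 0.75 kg; grip the nut.
- drill_chuck_mid (a point): Long drill chuck, dark steel, 165 mm, in the other front pocket. Same taper and flange; then neck dia 35 x 28 mm, knurled sleeve dia 49 x 51 mm, conical nose 13 mm with three jaws. Point: on the axis, half-way up: 32 mm above the flange's underside; the sleeve spans 18 to 69 mm above the point. z: up its axis. 0.75 kg; grip the sleeve in its upper half, above the other holders' tops.
- mill_arbor_mid (a point): Short face-mill arbor, steel, 120 mm, in the middle pocket of the rack's back row. Same taper and flange; then collar dia 40 x 32 mm, pilot stub dia 22 x 16 mm with two small lugs beside it. Point: on the axis, half-way up: 10 mm above the flange's underside; the flange's top is 12 mm, the collar's top 44 mm above the point. z: up its axis. 0.55 kg; grip the collar.
- sidelock_mid (a point): Side-lock end-mill holder in an outer pocket of the back row, to be left alone. Same taper and flange; plain nose dia 40 mm with an open bore, its top 58 mm above the flange's underside. Point: on the axis, half-way up, 4 mm above the flange's underside.
- short_chuck_mid (a point): Short collet chuck in the other outer pocket of the back row, to be left alone. Same taper and flange; nut dia 42 mm, its top 60 mm above the flange's underside. Point: on the axis, half-way up, 5 mm above the flange's underside.
- rack: Blue rack, fixed, 112 (x) by 188 (y), 58 mm high. Origin: centre of its underside; x points from front row to back row, z up. Round pockets dia 35 mm in its top at (x, y) mm: front (-23.5, 30), (-23.5, -30); back (23.5, 60), (23.5, 0), (23.5, -60). Holders stand so close that fingers find room only before and behind one (closing along the rack's x).
- stand1_mouth (a point): Black bench stand, fixed, 66 mm square and 58 mm high on a flat 82 mm square foot, with one empty round pocket of diameter 35 mm, deep enough for the taper. Point: centre of the pocket's mouth, at the top of the stand, z up.
- stand2_mouth (a point): Second black bench stand, exactly like the first, with one empty round pocket of diameter 35 mm, deep enough for the taper. Point: centre of the pocket's mouth, at the top of the stand, z up.
- fixture_mouth (a point): Grey tightening fixture, fixed: a block 74 by 70 mm, 85 mm high, on a bolted base plate, with a steel ring round one empty vertical pocket of diameter 35 mm, deep enough for the taper (a short second socket on its side is not used). Point: centre of the upper pocket's mouth, at the top of the block, z up.
Things that resemble listed ones, but are neither listed nor needed, are in the scene too. What is shaped like the part that bears mill_arbor_mid but pink or turquoise is not meant. What is shaped like the part that bears fixture_mouth but orange is not meant.

How it is judged:
By the outcome, as a careful person would: the job done as asked, in the order asked, and still so for the second after the job is handed in, with the robot touching nothing.
It also fails if it takes over 112 s, if anything falls off the work surface, if the arm or the gripper's body presses on something with over 40 N, if the wrist force passes 120 N, or if a joint passes its speed limit or range.

## Working session

There is one attempt and no reset: what is moved stays moved. The work goes in short steps, Python scripts to look and compute and a tool call to move; the robot and the scene stay as the last step left them, time stands still between calls to the robot, and variables do not carry over. Pictures are saved under pics/ and viewed, about 12 in all and at most 16, crops included, and the job is handed in when it is done.

Besides the shell and the picture viewer there is one more tool, called in YAML: its name, and indented under it one key for each argument. step_arm: Moves the arm, as the interface text tells. Its arguments: {"type":"object","properties":{"targets":{"type":"array"},"newtons":{"type":"number"}},"required":["targets"]}

```bash
mkdir -p pics; ls
cat > h.py <<'E'
import numpy as np, cv2
from bench import state, read_camera, hand_in, pinch_z
def cam(n):
    c=read_camera(n); c['R']=cv2.Rodrigues(np.array(c['rvec'],float))[0]; c['t']=np.array(c['tvec'],float)
    c['f']=c['img'].shape[0]/2/np.tan(np.radians(c['fov_y'])/2); return c
def cloud(c):
    h,w=c['depth'].shape; v,u=np.mgrid[:h,:w]; d=c['depth']
    p=np.stack([(u-c['cx'])/c['f']*d,(v-c['cy'])/c['f']*d,d],-1)
    P=(p-c['t'])@c['R']; P[d<=0]=np.nan; return P
def proj(c,X):
    q=np.atleast_2d(X)@c['R'].T+c['t']; return q[:,:2]/q[:,2:]*c['f']+[c['cx'],c['cy']]
def save(n,img,s=1):
    cv2.imwrite('pics/'+n,cv2.resize(img[...,::-1],None,fx=s,fy=s,interpolation=cv2.INTER_CUBIC))
E
python3 - <<'E'
from h import *
print(state(),pinch_z if not callable(pinch_z) else pinch_z())
for n in('scene','top'):
    c=cam(n); save(n+'1.png',c['img'],1.4); np.savez(n+'1.npz',P=cloud(c),img=c['img'],**{k:c[k] for k in('R','t','f','cx','cy')}); print(n,-c['R'].T@c['t'],c['f'])
E
```

```text
pics
{'clock': 0.0, 'joint_pos': array([ 1.0752951 ,  0.70706284, -0.02760685,  1.48501867,  0.02200267,
        0.9508956 , -0.07546148]), 'joint_vel': array([-0.00071692, -0.0007863 , -0.00036079, -0.00026191,  0.00013503,
        0.00023962, -0.00074881]), 'joint_efforts': array([-6.75768229e-05, -8.83226466e+01,  1.23481806e+00, -2.36176300e+01,
        1.69339817e-02,  6.44178857e-03, -5.72247154e-05]), 'tool_pos': array([ 0.25198374, -0.51663168,  0.30344594]), 'eef_rot': array([-5.21692198e-04,  9.74364475e-01,  2.24974614e-01, -1.42971518e-04]), 'force': array([-0.0726458 ,  0.60251531,  0.65830984]), 'torque': array([-0.02958324, -0.03651767,  0.00703025]), 'gripper_width': 0.08537169485778813} 0.0539
scene [ 1.32521379 -0.71575527  0.86980771] 504.7172805411887
top [ 0.27279748 -0.01340357  1.08777494] 395.4347720291594
```

View pics/scene1.png

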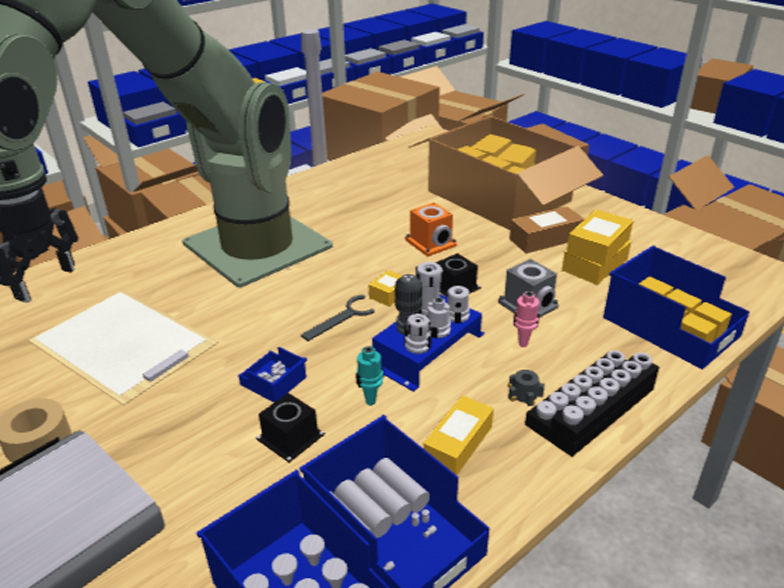

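View pics/top1.png

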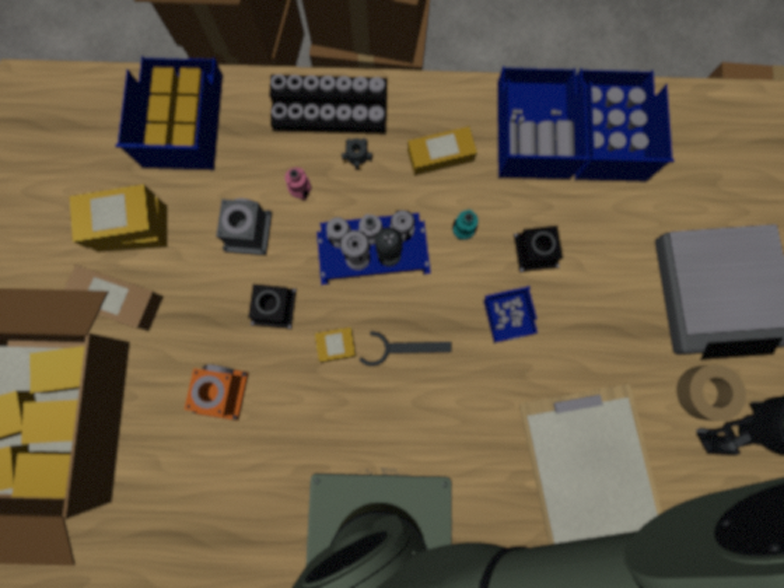

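The top view (1.4× pixels) shows the rack at (373,247), with the collet chuck at (355,245) and the drill chuck at (389,243) in front. The back row is at (338,230), (370,227) and (401,221). The stands are at (270,303) and (541,245), and the grey fixture at (240,222).

Lookalikes to avoid: the pink arbor (297,183), the turquoise arbor (465,225) and the orange fixture (212,390). The one I want is the steel arbor at (370,227).

```bash
cat > m.py <<'E'
from h import *
d={n:np.load(n+'1.npz') for n in('scene','top')}
T=d['top']; 
def reg(P,x,y,r,z0,z1):
    Q=P.reshape(-1,3); m=(abs(Q[:,0]-x)<r)&(abs(Q[:,1]-y)<r)&(Q[:,2]>z0)&(Q[:,2]<z1); return Q[m]
def rect(Q):
    c,s,a=cv2.minAreaRect((Q[:,:2]*1000).astype(np.float32)); return np.round(c,1),np.round(s,1),round(a,1)
for nm,(u,v),z in[('s1',(270,303),.058),('s2',(541,245),.058),('fix',(240,222),.085),('rack',(373,260),.058)]:
    u0,v0=int(u/1.4),int(v/1.4); q=np.array([(u0-T['cx'])/T['f'],(v0-T['cy'])/T['f'],1])@T['R']; C=-T['R'].T@T['t']
    g=C+q*(z-C[2])/q[2]; print(nm,'guess',g[:2].round(4))
    for k in d:
        Q=reg(d[k]['P'],g[0],g[1],.05 if nm!='rack' else .12,z-.006,z+.006)
        if len(Q)>20: print('  ',k,len(Q),'medz',np.median(Q[:,2]).round(4),rect(Q))
for k in d: 
    P=d[k]['P']; img=d[k]['img']
    Q=P.reshape(-1,3); m=(Q[:,0]>.3)&(Q[:,0]<.75)&(Q[:,2]>-.02)&(Q[:,2]<.01); print(k,'table z',np.median(Q[m,2]))
E
python3 m.py
python3 - <<'E'
from h import *
T=np.load('top1.npz'); save('topc.png',T['img'][120:240,140:420],2.8)
S=np.load('scene1.npz'); save('scenec.png',S['img'][175:290,230:410],4.2)
E
```

```text
s1 guess [0.4437 0.22  ]
   scene 275 medz 0.0593 (array([444.4, 222. ]), array([69.9, 75. ]), 87.5)
   top 502 medz 0.0577 (array([444.5, 222.9]), array([67.5, 66.5]), 85.5)
s2 guess [ 0.57   -0.2951]
   scene 600 medz 0.0594 (array([ 575.5, -300.4]), array([70.2, 69.5]), 8.6)
   top 483 medz 0.058 (array([ 574.2, -300.3]), array([67.2, 68.1]), 9.1)
fix guess [0.5928 0.2797]
   scene 392 medz 0.0864 (array([598.8, 283.5]), array([75.7, 79.7]), 86.7)
   top 622 medz 0.0847 (array([597.6, 284.7]), array([71.9, 75.5]), 86.7)
rack guess [0.5332 0.0277]
   scene 882 medz 0.0596 (array([564. ,  28.9]), array([116.7, 200.9]), 6.4)
   top 1338 medz 0.0579 (array([561.4,  29.6]), array([113.5, 194. ]), 7.8)
scene table z 0.002103227355336603
top table z -5.042434333875553e-05
```

View pics/scenec.png

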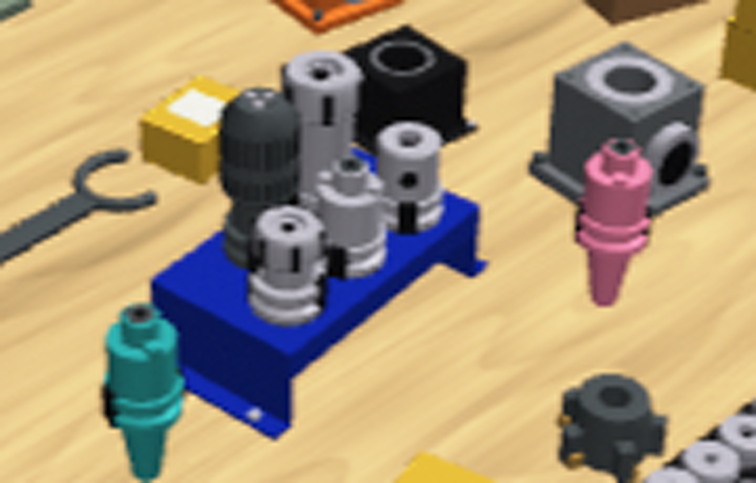

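The steel arbor in the middle of the back row is the right one, seen at (350,200) in this crop. Next I'll move over the rack for a close look.

step_arm:
  targets:
    - [[0.25, -0.22, -0.2], 0, 1]
    - [[0.5, -0.44, -0.4], 0, 1]
    - [[0.75, -0.66, -0.6], 0, 1]
    - [[1, -0.88, -0.8], 0, 1]
    - [[1, -0.88, -0.8], 0, 1]

```text
clock: 0.6
tool_pos: [0.3055, -0.391, 0.3861]
eef_rot: [0.001, 0.974, 0.227, 0.001]
force: [-1.0, -0.2, -0.6]
gripper_width: 0.0854
```

step_arm:
  targets:
    - [[0.33, -0.29, 0], 0, 1]
    - [[0.66, -0.58, 0], 0, 1]
    - [[1, -0.88, 0], 0, 1]
    - [[1, -0.88, 0], 0, 1]

```text
clock: 1.0
tool_pos: [0.3567, -0.2666, 0.3838]
eef_rot: [-0.001, 0.974, 0.228, 0.0]
force: [-0.7, -0.9, 0.6]
gripper_width: 0.0854
```

step_arm:
  targets:
    - [[0.33, -0.29, 0], 0, 1]
    - [[0.66, -0.58, 0], 0, 1]
    - [[1, -0.88, 0], 0, 1]
    - [[1, -0.88, 0], 0, 1]

```text
clock: 1.4
tool_pos: [0.4077, -0.1436, 0.3836]
eef_rot: [-0.001, 0.974, 0.228, 0.0]
force: [-0.4, -1.1, 0.3]
gripper_width: 0.0854
```

step_arm:
  targets:
    - [[0.33, -0.29, 0], 0, 1]
    - [[0.66, -0.58, 0], 0, 1]
    - [[1, -0.88, 0], 0, 1]
    - [[1, -0.88, 0], 0, 1]

```text
clock: 1.8
tool_pos: [0.4586, -0.0206, 0.3833]
eef_rot: [-0.001, 0.974, 0.228, 0.0]
force: [-0.1, -1.0, -0.0]
gripper_width: 0.0855
```

step_arm:
  targets:
    - [[0.3, -0.15, 0], -0.09, 1]
    - [[0.6, -0.3, 0], -0.18, 1]
    - [[0.6, -0.3, 0], -0.27, 1]
    - [[0.6, -0.3, 0], -0.36, 1]
    - [[0.6, -0.3, 0], -0.45, 1]
    - [[0.6, -0.3, 0], -0.54, 1]
    - [[0.6, -0.3, 0], -0.63, 1]
    - [[0.6, -0.3, 0], -0.72, 1]
    - [[0.6, -0.3, 0], -0.8, 1]
    - [[0.6, -0.3, 0], -0.8, 1]

```text
clock: 2.8
tool_pos: [0.4982, 0.0271, 0.3835]
eef_rot: [-0.0, 0.656, 0.755, -0.0]
force: [0.2, -0.3, -0.3]
gripper_width: 0.0853
```

Run:
```python
from h import *
s=state(); print(s['joint_pos'].round(3),s['tool_pos'],s['eef_rot'])
c=cam('wrist'); save('w1.png',c['img'],1.3); np.savez('w1.npz',P=cloud(c),img=c['img'],**{k:c[k] for k in('R','t','f','cx','cy')}); print(-c['R'].T@c['t'],c['f'])
```

```text
[ 0.118  0.519 -0.412  1.607  0.229  1.064 -0.216] [0.49816788 0.02712349 0.38353594] [-2.95658077e-04  6.55617660e-01  7.55092942e-01 -2.14310237e-04]
[0.48643452 0.11115064 0.45310292] 350.32177584688924
```

View pics/w1.png

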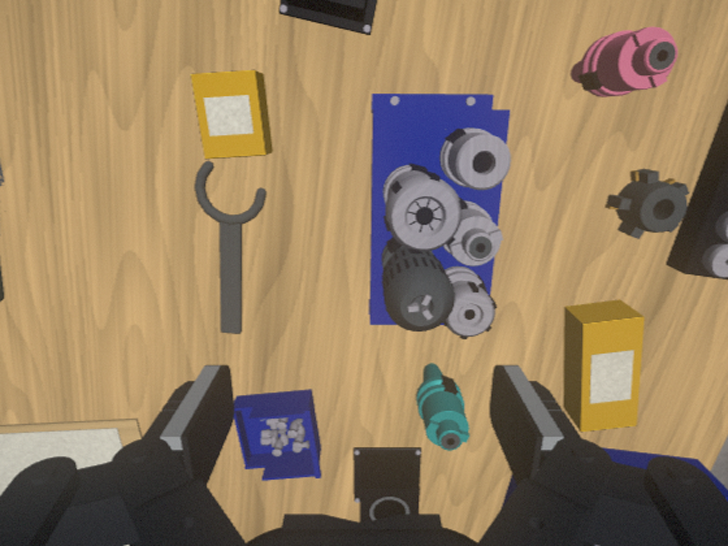

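The wrist view (1.3×) shows the collet chuck at (425,215), the drill chuck at (420,307) and the arbor at (480,245), with short holders either side. The rack looks aligned with the jaws. Next I'll measure the axes.

```bash
cat > m2.py <<'E'
from h import *
import m as M
W=dict(np.load('w1.npz')); D={'wrist':W['P'],'top':M.T['P'],'scene':M.d['scene']['P']}
def circ(Q):
    A=np.c_[2*Q[:,:2],np.ones(len(Q))]; s=np.linalg.lstsq(A,(Q[:,:2]**2).sum(1),rcond=None)[0]; return (s[:2]*1000).round(1),round(1000*np.sqrt(s[2]+s[:2]@s[:2]),1)
for k,P in D.items():
    Q=P.reshape(-1,3)
    m=(abs(Q[:,0]-.56)<.12)&(abs(Q[:,1]-.03)<.13)&(abs(Q[:,2]-.0585)<.004)
    print(k,'rack',rect:=M.rect(Q[m]),m.sum())
    # rack left (front) edge yaw: min x per y bin
    R=Q[m]; ys=np.arange(-.05,.12,.006); e=[(y,np.percentile(R[abs(R[:,1]-y)<.003,0],3)) for y in ys if (abs(R[:,1]-y)<.003).sum()>5]
    if len(e)>8: e=np.array(e); p=np.polyfit(e[:,0],e[:,1],1); print('   front edge yaw',np.degrees(np.arctan(-p[0])).round(2),'x at y=.03',np.polyval(p,.03).round(4))
    for n,(x,y),r,z0,z1 in[('collet nut top',(.535,.0565),.03,.158,.168),('collet nut side',(.535,.0565),.03,.140,.157),('drill sleeve',(.542,-.003),.03,.12,.157),('arbor collar',(.585,.03),.024,.085,.108),('arbor stub',(.585,.03),.024,.115,.135),('drill nose',(.542,-.003),.03,.166,.176)]:
        m=(np.hypot(Q[:,0]-x,Q[:,1]-y)<r)&(Q[:,2]>z0)&(Q[:,2]<z1); H=Q[m]
        if len(H)>15:
            c,rr=cv2.minEnclosingCircle((H[:,:2]*1000).astype(np.float32)); print('  ',n,len(H),'maxz',H[:,2].max().round(4),'encl',np.round(c,1),round(rr,1),'fit',circ(H))
E
python3 m2.py | sed -n '/^wrist/,$p'
```

```text
wrist rack (array([599.5,  43.5]), array([188.6, 214.2]), 7.7) 5822
   front edge yaw 6.84 x at y=.03 0.5074
   collet nut top 2479 maxz 0.1654 encl [535.4  55.7] 26.3 fit (array([535. ,  56.3]), np.float64(17.4))
   collet nut side 212 maxz 0.157 encl [535.3  55.8] 26.2 fit (array([535. ,  56.1]), np.float64(24.3))
   drill sleeve 593 maxz 0.157 encl [543.5  -3.7] 25.0 fit (array([543.6,  -4.1]), np.float64(24.6))
   arbor collar 84 maxz 0.1074 encl [583.   34.6] 19.6 fit (array([586.,  32.]), np.float64(19.8))
   arbor stub 604 maxz 0.1303 encl [585.9  32.4] 19.8 fit (array([585.9,  32.1]), np.float64(10.5))
   drill nose 1075 maxz 0.1743 encl [543.6  -3.3] 18.4 fit (array([543.1,  -3.1]), np.float64(12.4))
top rack (array([595.9,  43. ]), array([185.5, 211.1]), 7.7) 1265
   front edge yaw 7.16 x at y=.03 0.506
   collet nut top 288 maxz 0.1679 encl [533.2  57.3] 26.0 fit (array([533.3,  55.9]), np.float64(17.5))
   collet nut side 55 maxz 0.157 encl [532.9  55.8] 26.0 fit (array([530.8,  55.6]), np.float64(21.9))
   drill sleeve 74 maxz 0.1569 encl [541.7  -3.3] 24.8 fit (array([5
[... 352 characters left out ...]
596.9,  41.5]), array([177.8, 226.3]), 3.5) 774
   front edge yaw -15.28 x at y=.03 0.5655
   collet nut top 182 maxz 0.1677 encl [537.1  55.7] 27.5 fit (array([538.1,  53.8]), np.float64(18.5))
   collet nut side 91 maxz 0.157 encl [538.6  52.9] 25.0 fit (array([536.7,  55. ]), np.float64(23.4))
   drill sleeve 233 maxz 0.1568 encl [545.9  -6.6] 25.2 fit (array([544.4,  -4.3]), np.float64(23.3))
   arbor collar 103 maxz 0.1075 encl [590.8  27.2] 18.4 fit (array([588.7,  30. ]), np.float64(16.7))
   arbor stub 92 maxz 0.1325 encl [587.8  29.8] 20.1 fit (array([587.6,  30.1]), np.float64(11.3))
   drill nose 111 maxz 0.1756 encl [546.1  -5.6] 20.6 fit (array([546. ,  -5.8]), np.float64(13.2))
```

step_arm:
  targets:
    - [[0.12, 0.2, 0.25], 0.005, 1]
    - [[0.235, 0.405, 0.5], 0.005, 1]
    - [[0.235, 0.405, 0.8], 0.005, 1]
    - [[0.235, 0.405, 0.8], 0.005, 1]

```text
clock: 3.25
tool_pos: [0.5341, 0.0568, 0.301]
eef_rot: [-0.002, 0.66, 0.751, -0.002]
force: [-0.7, -0.7, 1.4]
gripper_width: 0.0852
```

step_arm:
  targets:
    - [[0, 0, 0.3], 0, 1]
    - [[0, 0, 0.6], 0, 1]
    - [[0, 0, 0.6], 0, 1]
    - [[0, 0, 0.6], 0, 1]

```text
clock: 3.65
tool_pos: [0.5353, 0.0569, 0.2455]
eef_rot: [0.0, 0.66, 0.752, 0.0]
force: [0.8, 1.4, 0.6]
gripper_width: 0.0854
```

```bash
cat > w.py <<'E'
from h import *
import sys
s=state(); p=s['tool_pos']; w,x,y,z=s['eef_rot']
from scipy.spatial.transform import Rotation as Ro
R=Ro.from_quat([x,y,z,w]).as_matrix(); print('clock',round(s['clock'],2),'tcp',p.round(4),'yawY',np.degrees(np.arctan2(R[1,1],R[0,1])).round(2),'tilt',R[:2,2].round(4),'q',s['joint_pos'].round(2))
if len(sys.argv)>3:
    g=np.array([float(a) for a in sys.argv[1:4]]); print('shift/10cm',(R.T@(g-p)*10).round(3))
E
python3 w.py .535 .056 .201
python3 - <<'E'
from h import *
c=cam('wrist');Q=cloud(c).reshape(-1,3)
for n,(x,y),z0,z1 in[('collet',(.535,.0565),.158,.168),('arbor stub',(.585,.032),.115,.135),('drill nose',(.5435,-.0035),.166,.176)]:
    H=Q[(np.hypot(Q[:,0]-x,Q[:,1]-y)<.03)&(Q[:,2]>z0)&(Q[:,2]<z1)]
    if len(H)>15: e=cv2.minEnclosingCircle((H[:,:2]*1000).astype(np.float32)); print(n,len(H),H[:,2].max(),e)
E
```

```text
clock 3.65 tcp [0.5353 0.0569 0.2455] yawY 7.45 tilt [ 0.0008 -0.0001] q [ 0.02  0.74 -0.34  1.69  0.33  0.76 -0.35]
shift/10cm [-0.008 -0.004  0.445]
collet 6515 0.1645188614853729 ((535.8855590820312, 55.5832633972168), 26.59242057800293)
arbor stub 1489 0.1299324958270463 ((581.6561279296875, 28.85268211364746), 25.389312744140625)
drill nose 2543 0.17327745468376154 ((543.2640380859375, -2.5646345615386963), 18.187368392944336)
```

step_arm:
  targets:
    - [[-0.01, 0, 0.2], 0, 1]
    - [[-0.01, 0, 0.38], 0, 1]
    - [[-0.01, 0, 0.445], 0, 1]
    - [[-0.01, 0, 0.445], 0, 1]
    - [[-0.01, 0, 0.445], 0, 1]

```text
clock: 4.2
tool_pos: [0.5354, 0.0562, 0.2007]
eef_rot: [0.0, 0.659, 0.752, 0.001]
force: [-0.8, 0.6, 0.5]
gripper_width: 0.0855
```

step_arm:
  targets:
    - [[0, 0, 0], 0, -1]
    - [[0, 0, 0], 0, -1]
    - [[0, 0, 0], 0, -1]
    - [[0, 0, 0], 0, -1]
    - [[0, 0, 0], 0, -1]
    - [[0, 0, 0], 0, -1]
    - [[0, 0, 0], 0, -1]
    - [[0, 0, 0], 0, -1]
    - [[0, 0, 0], 0, -1]
  newtons: 60

```text
clock: 5.1
tool_pos: [0.5353, 0.0561, 0.2001]
eef_rot: [0.0, 0.659, 0.752, 0.0]
force: [-1.2, -0.4, 9.9]
gripper_width: 0.0489
```

```bash
python3 w.py; python3 -c "
from h import *
print(state()['force'],state()['gripper_width'])"
```

```text
clock 5.1 tcp [0.5353 0.0561 0.2001] yawY 7.54 tilt [0.001  0.0001] q [-0.    0.81 -0.31  1.74  0.37  0.65 -0.38]
[-1.23155529 -0.42668535  9.8635859 ] 0.048887345049005014
```

step_arm:
  targets:
    - [[0, 0, -0.1], 0, -1]
    - [[0, 0, -0.3], 0, -1]
    - [[0, 0, -0.5], 0, -1]
    - [[0, 0, -0.75], 0, -1]
    - [[0, 0, -1], 0, -1]
    - [[0, 0, -1], 0, -1]

```text
clock: 5.7
tool_pos: [0.5355, 0.0563, 0.3021]
eef_rot: [0.001, 0.659, 0.752, 0.001]
force: [-0.2, 0.0, -8.6]
gripper_width: 0.0482
```

step_arm:
  targets:
    - [[0, 0, -0.2], 0, -1]
    - [[0.2, -0.07, -0.2], 0, -1]
    - [[0.45, -0.17, -0.2], 0, -1]
    - [[0.7, -0.27, -0.2], 0, -1]
    - [[0.88, -0.335, -0.2], 0, -1]

```text
clock: 6.2
tool_pos: [0.4889, 0.1402, 0.3184]
eef_rot: [-0.001, 0.659, 0.753, -0.001]
force: [0.8, 0.5, -8.1]
gripper_width: 0.0483
```

step_arm:
  targets:
    - [[0.25, -0.1, 0], 0, -1]
    - [[0.5, -0.2, 0], 0, -1]
    - [[0.75, -0.3, 0], 0, -1]
    - [[0.88, -0.335, 0], 0, -1]
    - [[0.88, -0.335, 0], 0, -1]
    - [[0.88, -0.335, 0], 0, -1]

```text
clock: 6.8
tool_pos: [0.4455, 0.2214, 0.3188]
eef_rot: [-0.0, 0.659, 0.752, -0.001]
force: [0.2, -0.9, -8.9]
gripper_width: 0.0482
```

```bash
python3 w.py .446 .222 .2
python3 - <<'E'
from h import *
import m as M
c=cam('wrist');save('w2.png',c['img'],1.3);Q=cloud(c).reshape(-1,3)
H=M.reg(cloud(c),.446,.222,.045,.052,.064); print(len(H),np.median(H[:,2]),M.rect(H))
E
```

```text
clock 6.8 tcp [0.4455 0.2214 0.3188] yawY 7.55 tilt [-0.0008 -0.0009] q [-0.32  0.59 -0.36  1.73  0.26  0.87 -0.66]
shift/10cm [0.007 0.007 1.188]
s1 guess [0.4437 0.22  ]
   scene 275 medz 0.0593 (array([444.4, 222. ]), array([69.9, 75. ]), 87.5)
   top 502 medz 0.0577 (array([444.5, 222.9]), array([67.5, 66.5]), 85.5)
s2 guess [ 0.57   -0.2951]
   scene 600 medz 0.0594 (array([ 575.5, -300.4]), array([70.2, 69.5]), 8.6)
   top 483 medz 0.058 (array([ 574.2, -300.3]), array([67.2, 68.1]), 9.1)
fix guess [0.5928 0.2797]
   scene 392 medz 0.0864 (array([598.8, 283.5]), array([75.7, 79.7]), 86.7)
   top 622 medz 0.0847 (array([597.6, 284.7]), array([71.9, 75.5]), 86.7)
rack guess [0.5332 0.0277]
   scene 882 medz 0.0596 (array([564. ,  28.9]), array([116.7, 200.9]), 6.4)
   top 1338 medz 0.0579 (array([561.4,  29.6]), array([113.5, 194. ]), 7.8)
scene table z 0.002103227355336603
top table z -5.042434333875553e-05
2830 0.05757918405175314 (array([446.2, 222.5]), array([66.5, 66.2]), 86.1)
```

View pics/w2.png

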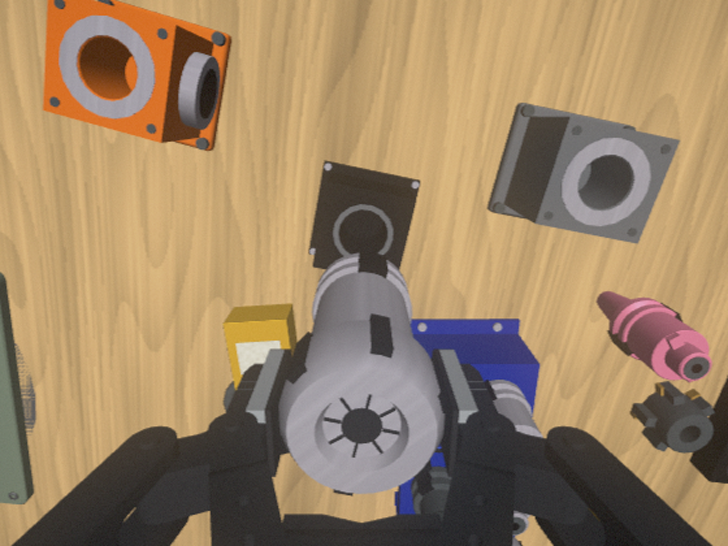

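step_arm:
  targets:
    - [[0.01, 0.006, 0.2], 0, -1]
    - [[0.01, 0.006, 0.45], 0, -1]
    - [[0.01, 0.006, 0.6], 0, -1]
    - [[0.01, 0.006, 0.75], 0, -1]
    - [[0.01, 0.006, 0.9], 0, -1]
    - [[0.01, 0.006, 1.0], 0, -1]
    - [[0.01, 0.006, 1.0], 0, -1]

```text
clock: 7.55
tool_pos: [0.4459, 0.2222, 0.2184]
eef_rot: [-0.0, 0.659, 0.752, -0.001]
force: [0.4, -0.4, -7.7]
gripper_width: 0.0489
```

step_arm:
  targets:
    - [[0, 0, 0.05], 0, -1]
    - [[0, 0, 0.1], 0, -1]
    - [[0, 0, 0.14], 0, -1]
    - [[0, 0, 0.17], 0, -1]
    - [[0, 0, 0.17], 0, -1]

```text
clock: 8.05
tool_pos: [0.4459, 0.2228, 0.2022]
eef_rot: [-0.0, 0.659, 0.752, -0.0]
force: [-0.6, 0.2, -7.7]
gripper_width: 0.0483
```

```bash
sed -i 's/^for nm/if __name__=="__main__":\n  for nm/' m.py
python3 - <<'E'
s=open('m.py').read().split('if __name__')[0]; open('m.py','w').write(s)
E
python3 w.py .446 .2223 .2
python3 - <<'E'
from h import *
print(state()['force'],state()['torque'])
E
```

```text
clock 8.05 tcp [0.4459 0.2228 0.2022] yawY 7.55 tilt [-0.0004 -0.0001] q [-0.38  0.76 -0.27  1.88  0.36  0.55 -0.76]
shift/10cm [-0.006  0.001  0.022]
[-0.55823156  0.20980284 -7.68916827] [0.01550367 0.01025968 0.03730733]
```

Good so far, with no contact. I'll lower the last 2 mm in small steps.

step_arm:
  targets:
    - [[0, 0, 0.01], 0, -1]
    - [[0, 0, 0.02], 0, -1]
    - [[0, 0, 0.02], 0, -1]

```text
clock: 8.35
tool_pos: [0.4459, 0.2229, 0.2004]
eef_rot: [-0.0, 0.659, 0.752, 0.0]
force: [0.6, -1.1, -8.0]
gripper_width: 0.0486
```

step_arm:
  targets:
    - [[0, 0, 0.005], 0, -1]
    - [[0, 0, 0.01], 0, -1]
    - [[0, 0, 0.01], 0, -1]

```text
clock: 8.65
tool_pos: [0.446, 0.2229, 0.2001]
eef_rot: [0.0, 0.659, 0.752, 0.0]
force: [-3.4, -1.8, 9.0]
gripper_width: 0.0487
```

Seated: contact at the same TCP height as in the rack. I'll release, go up, and check.

step_arm:
  targets:
    - [[0, 0, 0], 0, 0.3]
    - [[0, 0, 0], 0, 0.6]
    - [[0, 0, 0], 0, 1]
    - [[0, 0, 0], 0, 1]
    - [[0, 0, 0], 0, 1]
    - [[0, 0, 0], 0, 1]
    - [[0, 0, 0], 0, 1]

```text
clock: 9.35
tool_pos: [0.446, 0.2229, 0.1994]
eef_rot: [-0.0, 0.659, 0.752, 0.0]
force: [0.1, 0.9, 0.2]
gripper_width: 0.0854
```

step_arm:
  targets:
    - [[0, 0, -0.2], 0, 1]
    - [[0, 0, -0.6], 0, 1]
    - [[0, 0, -1], 0, 1]
    - [[0, 0, -1], 0, 1]
    - [[0, 0, -1], 0, 1]

```text
clock: 9.85
tool_pos: [0.446, 0.2228, 0.2999]
eef_rot: [0.0, 0.659, 0.752, 0.001]
force: [-0.4, 0.2, -0.4]
gripper_width: 0.0852
```

```bash
cat > hold.py <<'E'
from h import *
import m as M, sys
c=cam(sys.argv[1]); P=cloud(c); Q=P.reshape(-1,3)
def top(n,x,y,z0,z1,r=.035):
    H=Q[(np.hypot(Q[:,0]-x,Q[:,1]-y)<r)&(Q[:,2]>z0)&(Q[:,2]<z1)]
    if len(H)>10: e=cv2.minEnclosingCircle((H[:,:2]*1000).astype(np.float32)); print(n,len(H),'z max/med',H[:,2].max().round(4),np.median(H[:,2]).round(4),'c',np.round(e[0],1),'r',round(e[1],1))
    else: print(n,'few',len(H))
E
python3 w.py .5433 -.0033 .2
python3 - <<'E'
import sys; sys.argv=['','wrist']
from hold import *
top('collet in s1',.446,.2225,.158,.17)
H=M.reg(P,.599,.284,.05,.079,.091); print('fix',len(H),np.median(H[:,2]),M.rect(H))
E
```

```text
clock 9.85 tcp [0.446  0.2228 0.2999] yawY 7.53 tilt [0.0012 0.0005] q [-0.32  0.61 -0.36  1.76  0.28  0.82 -0.68]
shift/10cm [-2.369  0.667  0.999]
collet in s1 4038 z max/med 0.165 0.1617 c [446.7 222.3] r 26.5
fix 6924 0.08480319663730163 (array([599.3, 284.5]), array([70.2, 75.9]), 86.5)
```

step_arm:
  targets:
    - [[-0.35, 0.1, 0], 0, 1]
    - [[-0.7, 0.2, 0], 0, 1]
    - [[-0.95, 0.27, 0], 0, 1]

```text
clock: 10.2
tool_pos: [0.4856, 0.1301, 0.2983]
eef_rot: [-0.0, 0.659, 0.752, -0.001]
force: [-0.3, 0.3, 0.6]
gripper_width: 0.0854
```

step_arm:
  targets:
    - [[-0.35, 0.1, 0], 0, 1]
    - [[-0.7, 0.2, 0], 0, 1]
    - [[-0.95, 0.27, 0], 0, 1]

```text
clock: 10.5
tool_pos: [0.5248, 0.0392, 0.2982]
eef_rot: [-0.0, 0.66, 0.752, -0.001]
force: [1.2, 1.0, -0.3]
gripper_width: 0.0853
```

step_arm:
  targets:
    - [[-0.35, 0.1, 0.2], 0, 1]
    - [[-0.47, 0.127, 0.4], 0, 1]
    - [[-0.47, 0.127, 0.5], 0, 1]
    - [[-0.47, 0.127, 0.5], 0, 1]

```text
clock: 10.9
tool_pos: [0.5425, -0.0027, 0.2478]
eef_rot: [-0.001, 0.659, 0.752, -0.001]
force: [-0.2, 1.4, 0.7]
gripper_width: 0.0853
```

```bash
python3 - <<'E'
import sys; sys.argv=['','wrist']
from hold import *
top('drill',.5433,-.0033,.13,.176); top('nose',.5433,-.0033,.166,.176)
E
python3 w.py .5433 -.0033 .203
```

```text
drill 7742 z max/med 0.1739 0.1648 c [543.6  -3.8] r 25.1
nose 3366 z max/med 0.1739 0.1693 c [543.9  -3.1] r 18.3
clock 10.95 tcp [ 0.5428 -0.0022  0.249 ] yawY 7.63 tilt [-0.0015  0.0007] q [ 0.14  0.75 -0.37  1.67  0.35  0.79 -0.25]
shift/10cm [-0.012  0.004  0.46 ]
```

step_arm:
  targets:
    - [[-0.014, 0.007, 0.2], 0, 1]
    - [[-0.014, 0.007, 0.38], 0, 1]
    - [[-0.014, 0.007, 0.47], 0, 1]
    - [[-0.014, 0.007, 0.47], 0, 1]
    - [[-0.014, 0.007, 0.47], 0, 1]

```text
clock: 11.45
tool_pos: [0.5443, -0.0041, 0.2033]
eef_rot: [0.0, 0.659, 0.752, 0.0]
force: [-0.2, -0.7, 0.5]
gripper_width: 0.0855
```

step_arm:
  targets:
    - [[0, 0, 0], 0, -1]
    - [[0, 0, 0], 0, -1]
    - [[0, 0, 0], 0, -1]
    - [[0, 0, 0], 0, -1]
    - [[0, 0, 0], 0, -1]
    - [[0, 0, 0], 0, -1]
    - [[0, 0, 0], 0, -1]
    - [[0, 0, 0], 0, -1]
  newtons: 60

```text
clock: 12.25
tool_pos: [0.5442, -0.0046, 0.2031]
eef_rot: [0.0, 0.659, 0.752, 0.0]
force: [-3.3, -1.1, 10.8]
gripper_width: 0.0476
```

```bash
python3 w.py .5760 -.3005 .2
```

```text
clock 12.25 tcp [ 0.5442 -0.0046  0.2031] yawY 7.54 tilt [ 0.0008 -0.    ] q [ 0.12  0.81 -0.33  1.71  0.39  0.68 -0.28]
shift/10cm [-2.975 -0.073  0.032]
```

step_arm:
  targets:
    - [[0, 0, -0.1], 0, -1]
    - [[0, 0, -0.3], 0, -1]
    - [[0, 0, -0.5], 0, -1]
    - [[0, 0, -0.75], 0, -1]
    - [[0, 0, -1], 0, -1]

```text
clock: 12.75
tool_pos: [0.5437, -0.0046, 0.3037]
eef_rot: [-0.0, 0.659, 0.752, -0.0]
force: [0.3, -0.6, -7.3]
gripper_width: 0.0471
```

step_arm:
  targets:
    - [[0, 0, -0.3], 0, -1]
    - [[0, 0, -0.5], 0, -1]
    - [[-0.2, 0, -0.5], 0, -1]
    - [[-0.5, -0.02, -0.5], 0, -1]
    - [[-0.8, -0.02, -0.5], 0, -1]
    - [[-1, -0.02, -0.5], 0, -1]

```text
clock: 13.35
tool_pos: [0.5549, -0.1063, 0.3526]
eef_rot: [-0.0, 0.66, 0.752, -0.0]
force: [0.3, 0.8, -6.0]
gripper_width: 0.0476
```

step_arm:
  targets:
    - [[-0.3, 0, 0], 0, -1]
    - [[-0.6, -0.02, 0], 0, -1]
    - [[-0.9, -0.02, 0], 0, -1]
    - [[-1, -0.02, 0], 0, -1]

```text
clock: 13.75
tool_pos: [0.5658, -0.2067, 0.3523]
eef_rot: [-0.0, 0.66, 0.751, -0.001]
force: [-0.9, 0.1, -6.7]
gripper_width: 0.0471
```

step_arm:
  targets:
    - [[-0.3, 0, 0], 0, -1]
    - [[-0.6, -0.02, 0], 0, -1]
    - [[-0.9, -0.02, 0], 0, -1]
    - [[-0.97, -0.03, 0], 0, -1]
    - [[-0.97, -0.03, 0], 0, -1]
    - [[-0.97, -0.03, 0], 0, -1]

```text
clock: 14.35
tool_pos: [0.5762, -0.2988, 0.3525]
eef_rot: [-0.0, 0.659, 0.752, 0.0]
force: [0.3, 0.6, -6.0]
gripper_width: 0.0473
```

```bash
python3 w.py .5760 -.3005 .2
python3 - <<'E'
import sys; sys.argv=['','wrist']
from hold import *
H=M.reg(P,.576,-.3005,.045,.052,.064); print('s2',len(H),np.median(H[:,2]),M.rect(H))
save('w3.png',c['img'],1.3)
E
```

```text
clock 14.35 tcp [ 0.5762 -0.2988  0.3525] yawY 7.61 tilt [-0.0002  0.0012] q [ 0.59  0.81 -0.42  1.08  0.31  1.31  0.35]
shift/10cm [-0.019 -0.005  1.525]
s2 2410 0.057600302474190145 (array([ 575.7, -301. ]), array([66. , 65.8]), 8.1)
```

```bash
python3 - <<'E'
import sys; sys.argv=['','wrist']
from hold import *
top('nose',.576,-.2995,.315,.327,.03); top('taper',.576,-.299,.15,.21,.03)
E
python3 w.py .576 -.3014 .2031
```

```text
nose 7343 z max/med 0.3269 0.3188 c [ 575.7 -296.9] r 29.1
taper 62 z max/med 0.21 0.2087 c [ 574.7 -285.2] r 19.7
clock 14.45 tcp [ 0.5764 -0.2987  0.3527] yawY 7.64 tilt [0.0001 0.0006] q [ 0.59  0.81 -0.42  1.08  0.31  1.31  0.35]
shift/10cm [-0.027 -0.007  1.496]
```

step_arm:
  targets:
    - [[-0.027, -0.006, 0.2], 0, -1]
    - [[-0.027, -0.006, 0.5], 0, -1]
    - [[-0.027, -0.006, 0.75], 0, -1]
    - [[-0.027, -0.006, 0.9], 0, -1]
    - [[-0.027, -0.006, 0.9], 0, -1]
    - [[-0.027, -0.006, 0.9], 0, -1]

```text
clock: 15.05
tool_pos: [0.5762, -0.3023, 0.2632]
eef_rot: [0.0, 0.659, 0.752, 0.0]
force: [0.3, 0.5, -5.8]
gripper_width: 0.0474
```

step_arm:
  targets:
    - [[0, 0, 0.1], 0, -1]
    - [[0, 0, 0.2], 0, -1]
    - [[0, 0, 0.3], 0, -1]
    - [[0, 0, 0.4], 0, -1]
    - [[0, 0, 0.4], 0, -1]

```text
clock: 15.55
tool_pos: [0.5755, -0.3025, 0.2207]
eef_rot: [-0.001, 0.659, 0.752, -0.0]
force: [0.2, -0.8, -5.7]
gripper_width: 0.0475
```

```bash
python3 w.py .576 -.3014 .2031
```

```text
clock 15.55 tcp [ 0.5755 -0.3025  0.2207] yawY 7.56 tilt [-0.0022  0.0011] q [ 0.6   0.94 -0.39  1.27  0.37  1.    0.29]
shift/10cm [0.01  0.007 0.176]
```

step_arm:
  targets:
    - [[0.005, 0.005, 0.05], 0, -1]
    - [[0.005, 0.005, 0.1], 0, -1]
    - [[0.005, 0.005, 0.14], 0, -1]
    - [[0.005, 0.005, 0.155], 0, -1]
    - [[0.005, 0.005, 0.155], 0, -1]

```text
clock: 16.05
tool_pos: [0.5763, -0.3022, 0.2067]
eef_rot: [-0.0, 0.659, 0.752, -0.0]
force: [-0.2, -0.0, -6.7]
gripper_width: 0.0477
```

step_arm:
  targets:
    - [[0, 0, 0.01], 0, -1]
    - [[0, 0, 0.02], 0, -1]
    - [[0, 0, 0.025], 0, -1]
    - [[0, 0, 0.025], 0, -1]

```text
clock: 16.45
tool_pos: [0.5763, -0.3022, 0.2043]
eef_rot: [-0.0, 0.659, 0.752, 0.0]
force: [-0.6, 0.3, -6.6]
gripper_width: 0.0475
```

step_arm:
  targets:
    - [[0, 0, 0.01], 0, -1]
    - [[0, 0, 0.015], 0, -1]
    - [[0, 0, 0.015], 0, -1]

```text
clock: 16.75
tool_pos: [0.5764, -0.3022, 0.2033]
eef_rot: [0.0, 0.659, 0.752, 0.0]
force: [-2.1, 0.6, 2.7]
gripper_width: 0.0473
```

```bash
python3 w.py .5857 .0322 .2
```

```text
clock 16.75 tcp [ 0.5764 -0.3022  0.2033] yawY 7.55 tilt [ 0.0003 -0.0002] q [ 0.6   0.96 -0.38  1.29  0.38  0.97  0.28]
shift/10cm [3.303 0.531 0.032]
```

step_arm:
  targets:
    - [[0, 0, 0.003], 0, -1]
    - [[0, 0, 0.003], 0, 0.3]
    - [[0, 0, 0.003], 0, 0.6]
    - [[0, 0, 0.003], 0, 1]
    - [[0, 0, 0.003], 0, 1]
    - [[0, 0, 0.003], 0, 1]
    - [[0, 0, 0.003], 0, 1]
    - [[0, 0, 0.003], 0, 1]

```text
clock: 17.55
tool_pos: [0.5764, -0.3021, 0.2026]
eef_rot: [-0.0, 0.659, 0.752, 0.0]
force: [-0.1, 0.3, -0.6]
gripper_width: 0.0853
```

step_arm:
  targets:
    - [[0, 0, -0.2], 0, 1]
    - [[0, 0, -0.6], 0, 1]
    - [[0, 0, -1], 0, 1]
    - [[0, 0, -1], 0, 1]

```text
clock: 17.95
tool_pos: [0.5774, -0.3024, 0.3077]
eef_rot: [0.003, 0.659, 0.752, 0.001]
force: [0.1, -0.2, -0.3]
gripper_width: 0.0851
```

```bash
python3 - <<'E'
import sys; sys.argv=['','wrist']
from hold import *
top('drill s2',.5757,-.301,.13,.178); top('nose',.5757,-.301,.166,.178)
E
python3 w.py .5857 .0322 .304
```

```text
drill s2 4497 z max/med 0.1736 0.1652 c [ 575.6 -301.6] r 25.0
nose 2032 z max/med 0.1736 0.1692 c [ 576.  -300.9] r 18.3
clock 18.0 tcp [ 0.5768 -0.3023  0.3049] yawY 7.54 tilt [ 0.0034 -0.0015] q [ 0.6   0.85 -0.41  1.16  0.33  1.19  0.33]
shift/10cm [3.304 0.527 0.004]
```

step_arm:
  targets:
    - [[0.35, 0.05, 0], 0, 1]
    - [[0.7, 0.11, 0], 0, 1]
    - [[0.95, 0.15, 0], 0, 1]

```text
clock: 18.3
tool_pos: [0.5785, -0.2038, 0.3018]
eef_rot: [-0.001, 0.659, 0.753, 0.0]
force: [1.2, 1.0, 0.2]
gripper_width: 0.0853
```

step_arm:
  targets:
    - [[0.35, 0.05, 0], 0, 1]
    - [[0.7, 0.11, 0], 0, 1]
    - [[0.95, 0.15, 0], 0, 1]

```text
clock: 18.6
tool_pos: [0.5809, -0.1075, 0.3019]
eef_rot: [-0.001, 0.658, 0.753, 0.0]
force: [0.0, 0.0, -0.2]
gripper_width: 0.0851
```

step_arm:
  targets:
    - [[0.35, 0.05, 0], 0, 1]
    - [[0.7, 0.11, 0], 0, 1]
    - [[0.95, 0.15, 0], 0, 1]

```text
clock: 18.9
tool_pos: [0.5832, -0.0113, 0.3019]
eef_rot: [-0.001, 0.658, 0.753, -0.0]
force: [0.0, -0.4, 0.8]
gripper_width: 0.0854
```

step_arm:
  targets:
    - [[0.35, 0.05, 0.2], 0, 1]
    - [[0.45, 0.077, 0.5], 0, 1]
    - [[0.45, 0.077, 0.6], 0, 1]
    - [[0.45, 0.077, 0.6], 0, 1]
    - [[0.45, 0.077, 0.6], 0, 1]

```text
clock: 19.4
tool_pos: [0.5855, 0.0309, 0.2432]
eef_rot: [0.0, 0.659, 0.752, 0.0]
force: [0.2, -0.6, 0.3]
gripper_width: 0.0851
```

```bash
python3 - <<'E'
import sys; sys.argv=['','wrist']
from hold import *
top('arbor stub',.5857,.0322,.122,.135,.024);top('arbor collar',.5857,.0322,.1,.115,.03); top('flange',.5857,.0322,.07,.085,.03)
save('w4.png',c['img'],1.3)
E
python3 w.py .5857 .0322 .16
```

```text
arbor stub 1123 z max/med 0.1301 0.1279 c [586.3  32.2] r 11.4
arbor collar 1683 z max/med 0.115 0.1114 c [586.1  32. ] r 20.3
flange 703 z max/med 0.085 0.0794 c [585.9  33.2] r 23.1
clock 19.45 tcp [0.5856 0.0309 0.2435] yawY 7.47 tilt [ 0.0011 -0.0001] q [ 0.07  0.81 -0.35  1.51  0.33  0.87 -0.27]
shift/10cm [0.012 0.002 0.835]
```

View pics/w4.png

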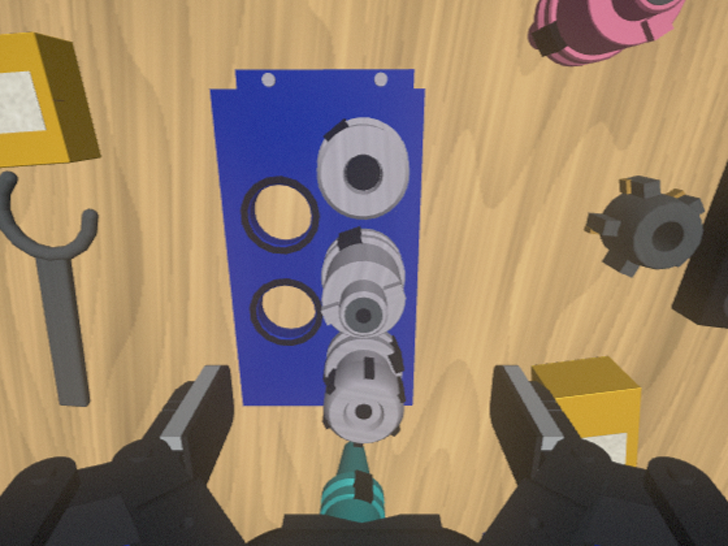

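step_arm:
  targets:
    - [[0.013, 0.005, 0.25], 0, 1]
    - [[0.013, 0.005, 0.55], 0, 1]
    - [[0.013, 0.005, 0.75], 0, 1]
    - [[0.013, 0.005, 0.86], 0, 1]
    - [[0.013, 0.005, 0.86], 0, 1]
    - [[0.013, 0.005, 0.86], 0, 1]

```text
clock: 20.05
tool_pos: [0.586, 0.0331, 0.1577]
eef_rot: [0.0, 0.659, 0.752, 0.001]
force: [-0.5, -0.6, 1.1]
gripper_width: 0.0854
```

```bash
python3 w.py .5861 .0322 .157
```

```text
clock 20.05 tcp [0.586  0.0331 0.1577] yawY 7.53 tilt [0.0013 0.0002] q [ 0.04  0.93 -0.31  1.58  0.39  0.69 -0.32]
shift/10cm [-0.009 -0.     0.007]
```

step_arm:
  targets:
    - [[-0.007, 0, 0], 0, 1]
    - [[-0.007, 0, 0], 0, -1]
    - [[-0.007, 0, 0], 0, -1]
    - [[-0.007, 0, 0], 0, -1]
    - [[-0.007, 0, 0], 0, -1]
    - [[-0.007, 0, 0], 0, -1]
    - [[-0.007, 0, 0], 0, -1]
    - [[-0.007, 0, 0], 0, -1]
    - [[-0.007, 0, 0], 0, -1]
    - [[-0.007, 0, 0], 0, -1]
  newtons: 60

```text
clock: 21.05
tool_pos: [0.5858, 0.0326, 0.1571]
eef_rot: [0.0, 0.659, 0.752, 0.0]
force: [-0.2, -1.1, 7.9]
gripper_width: 0.0384
```

```bash
python3 w.py .5993 .2845 .184
```

```text
clock 21.05 tcp [0.5858 0.0326 0.1571] yawY 7.55 tilt [0.0006 0.0001] q [ 0.04  0.93 -0.3   1.58  0.39  0.68 -0.32]
shift/10cm [ 2.479  0.465 -0.269]
```

step_arm:
  targets:
    - [[0, 0, -0.1], 0, -1]
    - [[0, 0, -0.3], 0, -1]
    - [[0, 0, -0.55], 0, -1]
    - [[0, 0, -0.8], 0, -1]
    - [[0, 0, -1], 0, -1]

```text
clock: 21.55
tool_pos: [0.5855, 0.0326, 0.2584]
eef_rot: [0.0, 0.659, 0.752, 0.0]
force: [-0.2, 0.1, -4.1]
gripper_width: 0.0382
```

step_arm:
  targets:
    - [[0, 0, -0.3], 0, -1]
    - [[0, 0, -0.5], 0, -1]
    - [[0.2, 0.05, -0.5], 0, -1]
    - [[0.5, 0.1, -0.5], 0, -1]
    - [[0.83, 0.155, -0.5], 0, -1]

```text
clock: 22.05
tool_pos: [0.5899, 0.1173, 0.3072]
eef_rot: [-0.0, 0.659, 0.752, -0.0]
force: [0.6, -0.3, -5.1]
gripper_width: 0.0384
```

step_arm:
  targets:
    - [[0.3, 0.05, 0], 0, -1]
    - [[0.6, 0.1, 0], 0, -1]
    - [[0.83, 0.155, 0], 0, -1]

```text
clock: 22.35
tool_pos: [0.5939, 0.2032, 0.307]
eef_rot: [-0.001, 0.658, 0.753, -0.0]
force: [0.7, 0.4, -5.4]
gripper_width: 0.0383
```

step_arm:
  targets:
    - [[0.3, 0.05, 0], 0, -1]
    - [[0.6, 0.1, 0], 0, -1]
    - [[0.8, 0.155, 0], 0, -1]
    - [[0.8, 0.155, 0], 0, -1]
    - [[0.8, 0.155, 0], 0, -1]
    - [[0.8, 0.155, 0], 0, -1]

```text
clock: 22.95
tool_pos: [0.5995, 0.2817, 0.3068]
eef_rot: [0.0, 0.659, 0.752, -0.0]
force: [-0.4, -0.4, -4.1]
gripper_width: 0.0384
```

```bash
python3 - <<'E'
import sys; sys.argv=['','wrist']
from hold import *
H=M.reg(P,.5993,.2845,.05,.079,.095); print('fix',len(H),np.median(H[:,2]),H[:,2].max(),M.rect(H))
save('w5.png',c['img'],1.3)
E
python3 w.py .5993 .2845 .184
```

```text
fix 5105 0.0846919487947558 0.08730521560582777 (array([599.3, 284.3]), array([70.9, 74.3]), 86.5)
clock 23.0 tcp [0.5996 0.2816 0.3069] yawY 7.5 tilt [ 0.     -0.0003] q [-0.36  0.87 -0.34  1.1   0.27  1.22 -0.55]
shift/10cm [2.900e-02 1.000e-03 1.229e+00]
```

View pics/w5.png

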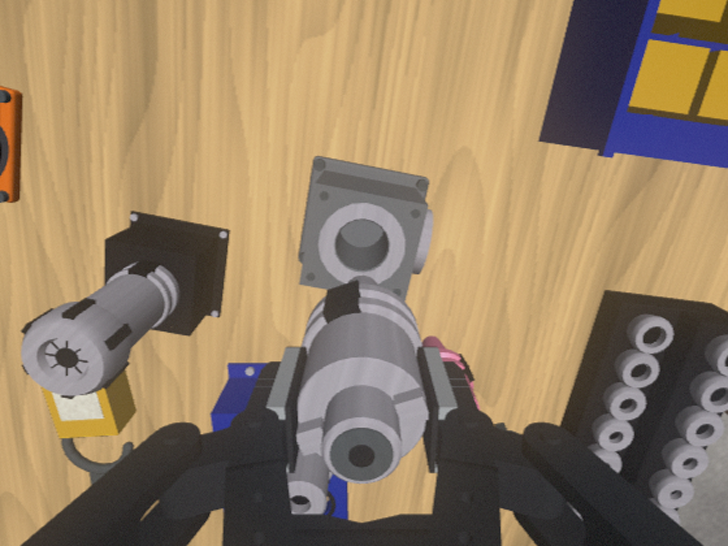

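Run:
```python
import sys; sys.argv=['','wrist']
from hold import *
g=c['img'].astype(int).mean(2); m=(np.hypot(P[...,0]-.5993,P[...,1]-.2845)<.034)&(abs(P[...,2]-.085)<.005)
v,u=np.nonzero(m&(g>np.percentile(g[m],75))); E=P[v,u]; print(len(E),np.median(E[:,2]))
e=cv2.minEnclosingCircle((E[:,:2]*1000).astype(np.float32)); print(e)
A=np.c_[2*E[:,:2],np.ones(len(E))]; s=np.linalg.lstsq(A,(E[:,:2]**2).sum(1),rcond=None)[0]; print(s[:2],np.sqrt(s[2]+s[:2]@s[:2]))
# hole: no points near z=.085 -> centroid of dark hole
C=-c['R'].T@c['t']; ray=np.array([(278-c['cx'])/c['f'],(187.3-c['cy'])/c['f'],1])@c['R']; print(C+ray*(.085-C[2])/ray[2])
```

```text
760 0.08494004540307669
((599.6009521484375, 284.622314453125), 28.140506744384766)
[0.59989153 0.2849807 ] 0.023475908120759958
[0.59950918 0.28592359 0.085     ]
```

step_arm:
  targets:
    - [[0.034, 0.003, 0.2], 0, -1]
    - [[0.034, 0.003, 0.45], 0, -1]
    - [[0.034, 0.003, 0.65], 0, -1]
    - [[0.034, 0.003, 0.75], 0, -1]
    - [[0.034, 0.003, 0.85], 0, -1]
    - [[0.034, 0.003, 0.95], 0, -1]
    - [[0.034, 0.003, 1], 0, -1]
    - [[0.034, 0.003, 1], 0, -1]

```text
clock: 23.85
tool_pos: [0.5992, 0.2859, 0.2063]
eef_rot: [-0.0, 0.659, 0.752, -0.0]
force: [0.2, -0.9, -3.9]
gripper_width: 0.0381
```

```bash
python3 w.py .5994 .285 .184
```

```text
clock 23.85 tcp [0.5992 0.2859 0.2063] yawY 7.55 tilt [-0.0005 -0.0002] q [-0.36  0.97 -0.32  1.22  0.31  0.99 -0.59]
shift/10cm [-0.009  0.001  0.223]
```

step_arm:
  targets:
    - [[-0.008, 0.001, 0.05], 0, -1]
    - [[-0.008, 0.001, 0.1], 0, -1]
    - [[-0.008, 0.001, 0.15], 0, -1]
    - [[-0.008, 0.001, 0.19], 0, -1]
    - [[-0.008, 0.001, 0.2], 0, -1]
    - [[-0.008, 0.001, 0.2], 0, -1]

```text
clock: 24.45
tool_pos: [0.5995, 0.2852, 0.1865]
eef_rot: [-0.0, 0.659, 0.752, -0.0]
force: [-0.1, 0.5, -4.5]
gripper_width: 0.0384
```

step_arm:
  targets:
    - [[0, 0, 0.01], 0, -1]
    - [[0, 0, 0.02], 0, -1]
    - [[0, 0, 0.02], 0, -1]

```text
clock: 24.75
tool_pos: [0.5995, 0.2852, 0.1846]
eef_rot: [-0.0, 0.659, 0.752, 0.0]
force: [-0.4, -0.1, -4.1]
gripper_width: 0.0386
```

step_arm:
  targets:
    - [[0, 0, 0.005], 0, -1]
    - [[0, 0, 0.01], 0, -1]
    - [[0, 0, 0.01], 0, -1]

```text
clock: 25.05
tool_pos: [0.5995, 0.2852, 0.1841]
eef_rot: [0.0, 0.659, 0.752, 0.0]
force: [-2.4, -1.5, 4.9]
gripper_width: 0.0382
```

step_arm:
  targets:
    - [[0, 0, 0], 0, 0.2]
    - [[0, 0, 0], 0, 0.6]
    - [[0, 0, 0], 0, 1]
    - [[0, 0, 0], 0, 1]
    - [[0, 0, 0], 0, 1]
    - [[0, 0, 0], 0, 1]
    - [[0, 0, 0], 0, 1]
    - [[0, 0, 0], 0, 1]

```text
clock: 25.85
tool_pos: [0.5995, 0.2852, 0.1836]
eef_rot: [-0.0, 0.659, 0.752, 0.0]
force: [-0.2, 0.2, -0.0]
gripper_width: 0.0854
```

step_arm:
  targets:
    - [[0, 0, -0.2], 0, 1]
    - [[0, 0, -0.6], 0, 1]
    - [[0, 0, -1], 0, 1]
    - [[0, 0, -1.0], 0, 1]
    - [[0, 0, -1.0], 0, 1]

```text
clock: 26.35
tool_pos: [0.5995, 0.2852, 0.2841]
eef_rot: [0.0, 0.659, 0.752, 0.0]
force: [-0.1, -0.5, -0.9]
gripper_width: 0.0858
```

```bash
python3 - <<'E'
import sys; sys.argv=['','wrist']
from hold import *
top('stub',.5995,.285,.148,.162,.024);top('collar',.5995,.285,.13,.142,.03); top('flange',.5995,.285,.1,.112,.03)
save('w6.png',c['img'],1.3)
E
python3 w.py .446 .2228 .25
```

```text
stub 1006 z max/med 0.157 0.1548 c [600.  284.7] r 11.3
collar 1452 z max/med 0.142 0.1385 c [599.8 284.7] r 20.3
flange 595 z max/med 0.1118 0.1064 c [599.5 285.8] r 23.0
clock 26.4 tcp [0.5994 0.285  0.2832] yawY 7.55 tilt [-0.0005 -0.0003] q [-0.36  0.89 -0.34  1.13  0.28  1.16 -0.56]
shift/10cm [-0.415 -1.602  0.333]
```

View pics/w6.png

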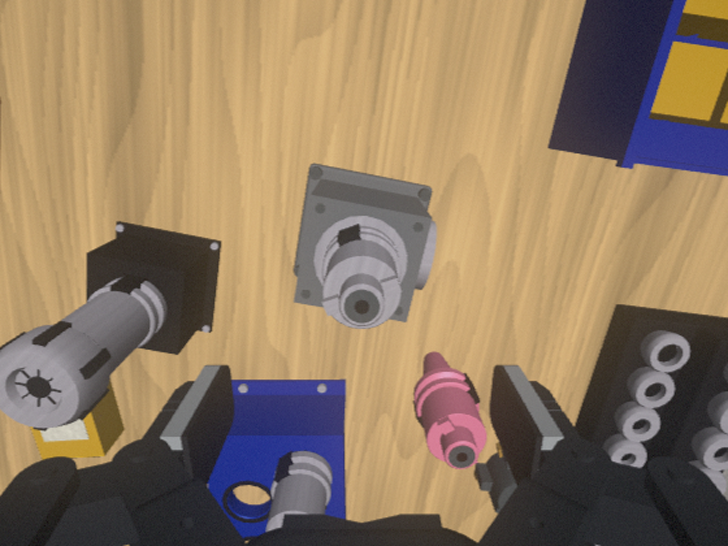

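The arbor is seated and upright in the grey fixture at (360,270) in the picture. Every level of it sits 27 mm above its rack height, as expected. Next comes the collet chuck.

step_arm:
  targets:
    - [[-0.1, -0.4, 0], 0, 1]
    - [[-0.2, -0.8, 0], 0, 1]
    - [[-0.2, -0.8, 0], 0, 1]

```text
clock: 26.7
tool_pos: [0.5176, 0.2525, 0.2822]
eef_rot: [-0.001, 0.658, 0.753, -0.004]
force: [0.6, 0.4, -0.4]
gripper_width: 0.0856
```

step_arm:
  targets:
    - [[-0.1, -0.4, 0], 0, 1]
    - [[-0.215, -0.802, 0.2], 0, 1]
    - [[-0.215, -0.802, 0.333], 0, 1]
    - [[-0.215, -0.802, 0.333], 0, 1]
    - [[-0.215, -0.802, 0.333], 0, 1]

```text
clock: 27.2
tool_pos: [0.4468, 0.2234, 0.2503]
eef_rot: [-0.0, 0.659, 0.752, 0.0]
force: [0.9, -0.1, -0.8]
gripper_width: 0.0856
```

```bash
python3 - <<'E'
import sys; sys.argv=['','wrist']
from hold import *
top('collet in s1',.446,.2225,.158,.17)
E
python3 w.py .446 .2228 .2001
```

```text
collet in s1 6213 z max/med 0.1646 0.1618 c [446.5 222.3] r 26.7
clock 27.25 tcp [0.4469 0.2235 0.2505] yawY 7.54 tilt [0.0005 0.0007] q [-0.35  0.69 -0.32  1.82  0.32  0.68 -0.72]
shift/10cm [-0.006 -0.01   0.504]
```

step_arm:
  targets:
    - [[-0.006, -0.01, 0.2], 0, 1]
    - [[-0.006, -0.01, 0.4], 0, 1]
    - [[-0.006, -0.01, 0.5], 0, 1]
    - [[-0.006, -0.01, 0.5], 0, 1]
    - [[-0.006, -0.01, 0.5], 0, 1]

```text
clock: 27.75
tool_pos: [0.4456, 0.2226, 0.2009]
eef_rot: [0.0, 0.659, 0.752, 0.0]
force: [0.4, -0.1, -0.0]
gripper_width: 0.0853
```

step_arm:
  targets:
    - [[0, 0, 0], 0, -1]
    - [[0, 0, 0], 0, -1]
    - [[0, 0, 0], 0, -1]
    - [[0, 0, 0], 0, -1]
    - [[0, 0, 0], 0, -1]
    - [[0, 0, 0], 0, -1]
    - [[0, 0, 0], 0, -1]
    - [[0, 0, 0], 0, -1]
    - [[0, 0, 0], 0, -1]
  newtons: 60

```text
clock: 28.65
tool_pos: [0.4456, 0.2224, 0.2011]
eef_rot: [0.0, 0.659, 0.752, 0.001]
force: [-0.0, -0.3, 10.4]
gripper_width: 0.0485
```

```bash
python3 w.py .5353 .0561 .2001
```

```text
clock 28.65 tcp [0.4456 0.2224 0.2011] yawY 7.54 tilt [0.0014 0.0008] q [-0.38  0.76 -0.27  1.88  0.37  0.55 -0.76]
shift/10cm [-1.767  0.671  0.01 ]
```

step_arm:
  targets:
    - [[0, 0, -0.1], 0, -1]
    - [[0, 0, -0.3], 0, -1]
    - [[0, 0, -0.5], 0, -1]
    - [[0, 0, -0.75], 0, -1]
    - [[0, 0, -1], 0, -1]

```text
clock: 29.15
tool_pos: [0.4448, 0.222, 0.3016]
eef_rot: [-0.0, 0.659, 0.752, -0.0]
force: [0.3, 0.6, -8.9]
gripper_width: 0.0485
```

step_arm:
  targets:
    - [[0, 0, -0.2], 0, -1]
    - [[-0.2, 0.07, -0.2], 0, -1]
    - [[-0.45, 0.17, -0.2], 0, -1]
    - [[-0.7, 0.27, -0.2], 0, -1]
    - [[-0.885, 0.335, -0.2], 0, -1]

```text
clock: 29.65
tool_pos: [0.4904, 0.1372, 0.3206]
eef_rot: [-0.0, 0.659, 0.752, -0.0]
force: [0.5, 0.9, -8.8]
gripper_width: 0.0487
```

step_arm:
  targets:
    - [[-0.25, 0.1, 0], 0, -1]
    - [[-0.5, 0.2, 0], 0, -1]
    - [[-0.75, 0.3, 0], 0, -1]
    - [[-0.885, 0.335, 0], 0, -1]
    - [[-0.885, 0.335, 0], 0, -1]
    - [[-0.885, 0.335, 0], 0, -1]

```text
clock: 30.25
tool_pos: [0.5345, 0.0559, 0.3204]
eef_rot: [-0.0, 0.659, 0.752, -0.0]
force: [0.3, 0.7, -7.6]
gripper_width: 0.0482
```

```bash
python3 w.py .5353 .0557 .2011
```

```text
clock 30.25 tcp [0.5345 0.0559 0.3204] yawY 7.56 tilt [-0.0008  0.0005] q [ 0.04  0.65 -0.39  1.59  0.28  0.96 -0.3 ]
shift/10cm [-0.004  0.009  1.193]
```

step_arm:
  targets:
    - [[-0.004, 0.008, 0.2], 0, -1]
    - [[-0.004, 0.008, 0.45], 0, -1]
    - [[-0.004, 0.008, 0.6], 0, -1]
    - [[-0.004, 0.008, 0.75], 0, -1]
    - [[-0.004, 0.008, 0.9], 0, -1]
    - [[-0.004, 0.008, 1.0], 0, -1]
    - [[-0.004, 0.008, 1.0], 0, -1]

```text
clock: 30.95
tool_pos: [0.5352, 0.0559, 0.2196]
eef_rot: [-0.001, 0.659, 0.752, -0.001]
force: [0.3, -0.1, -7.0]
gripper_width: 0.0487
```

```bash
python3 w.py .5353 .0557 .2011
```

```text
clock 30.95 tcp [0.5352 0.0559 0.2196] yawY 7.6 tilt [-0.0018  0.0001] q [ 0.01  0.78 -0.33  1.72  0.36  0.7  -0.37]
shift/10cm [-0.002  0.001  0.185]
```

step_arm:
  targets:
    - [[0, 0, 0.05], 0, -1]
    - [[0, 0, 0.1], 0, -1]
    - [[0, 0, 0.14], 0, -1]
    - [[0, 0, 0.165], 0, -1]
    - [[0, 0, 0.165], 0, -1]

```text
clock: 31.45
tool_pos: [0.5357, 0.0553, 0.2036]
eef_rot: [-0.0, 0.659, 0.752, -0.0]
force: [0.3, 0.4, -7.5]
gripper_width: 0.0486
```

step_arm:
  targets:
    - [[0, 0, 0.01], 0, -1]
    - [[0, 0, 0.015], 0, -1]
    - [[0, 0, 0.015], 0, -1]

```text
clock: 31.75
tool_pos: [0.5357, 0.0553, 0.2024]
eef_rot: [-0.0, 0.659, 0.752, 0.0]
force: [0.3, 0.1, -9.0]
gripper_width: 0.0488
```

step_arm:
  targets:
    - [[0, 0, 0.01], 0, -1]
    - [[0, 0, 0.01], 0, -1]
    - [[0, 0, 0.015], 0, -1]
    - [[0, 0, 0.015], 0, -1]

```text
clock: 32.15
tool_pos: [0.5359, 0.0553, 0.2012]
eef_rot: [0.0, 0.659, 0.752, 0.0]
force: [-0.8, -0.5, 1.6]
gripper_width: 0.0485
```

Contact at 0.2012, against an expected 0.2011. I'll press 0.3 mm more, release, and retreat.

step_arm:
  targets:
    - [[0, 0, 0.003], 0, -1]
    - [[0, 0, 0.003], 0, 0.3]
    - [[0, 0, 0.003], 0, 0.6]
    - [[0, 0, 0.003], 0, 1]
    - [[0, 0, 0.003], 0, 1]
    - [[0, 0, 0.003], 0, 1]
    - [[0, 0, 0.003], 0, 1]
    - [[0, 0, 0.003], 0, 1]

```text
clock: 32.95
tool_pos: [0.5357, 0.0553, 0.2005]
eef_rot: [-0.0, 0.659, 0.752, 0.0]
force: [-0.7, -0.6, -0.7]
gripper_width: 0.0858
```

step_arm:
  targets:
    - [[0, 0, -0.2], 0, 1]
    - [[0, 0, -0.6], 0, 1]
    - [[0, 0, -1], 0, 1]
    - [[0, 0, -1], 0, 1]

```text
clock: 33.35
tool_pos: [0.5367, 0.0556, 0.3048]
eef_rot: [0.002, 0.659, 0.752, 0.003]
force: [1.1, 0.6, -1.8]
gripper_width: 0.0851
```

```bash
python3 - <<'E'
import sys; sys.argv=['','wrist']
from hold import *
top('collet in rack',.5355,.056,.158,.17,.03)
E
python3 w.py .5763 -.3022 .304
```

```text
collet in rack 3895 z max/med 0.1651 0.1617 c [536.6  55.2] r 26.5
clock 33.4 tcp [0.5362 0.0554 0.3025] yawY 7.53 tilt [0.0036 0.0005] q [ 0.04  0.67 -0.38  1.62  0.3   0.91 -0.32]
shift/10cm [-3.597 -0.071 -0.016]
```

step_arm:
  targets:
    - [[-0.35, 0, 0], 0, 1]
    - [[-0.7, -0.01, 0], 0, 1]
    - [[-0.95, -0.02, 0], 0, 1]

```text
clock: 33.7
tool_pos: [0.546, -0.0414, 0.2996]
eef_rot: [-0.0, 0.659, 0.752, -0.001]
force: [-0.2, 0.3, -0.4]
gripper_width: 0.0853
```

step_arm:
  targets:
    - [[-0.35, 0, 0], 0, 1]
    - [[-0.7, -0.01, 0], 0, 1]
    - [[-0.95, -0.02, 0], 0, 1]

```text
clock: 34.0
tool_pos: [0.5564, -0.136, 0.2995]
eef_rot: [-0.0, 0.66, 0.752, -0.001]
force: [-0.0, -0.2, 0.1]
gripper_width: 0.0854
```

step_arm:
  targets:
    - [[-0.35, 0, 0], 0, 1]
    - [[-0.7, -0.01, 0], 0, 1]
    - [[-0.95, -0.02, 0], 0, 1]

```text
clock: 34.3
tool_pos: [0.5668, -0.2304, 0.2994]
eef_rot: [-0.001, 0.66, 0.752, -0.001]
force: [-0.4, 0.3, 0.3]
gripper_width: 0.0855
```

step_arm:
  targets:
    - [[-0.35, 0, 0], 0, 1]
    - [[-0.745, -0.01, 0.2], 0, 1]
    - [[-0.745, -0.01, 0.5], 0, 1]
    - [[-0.745, -0.01, 0.5], 0, 1]
    - [[-0.745, -0.01, 0.5], 0, 1]

```text
clock: 34.8
tool_pos: [0.5762, -0.3012, 0.2506]
eef_rot: [-0.001, 0.659, 0.752, 0.0]
force: [0.6, -0.1, 1.0]
gripper_width: 0.0856
```

```bash
python3 - <<'E'
import sys; sys.argv=['','wrist']
from hold import *
top('drill s2',.5757,-.301,.13,.178); top('nose',.5757,-.301,.166,.178)
E
python3 w.py .5763 -.3022 .2031
```

```text
drill s2 7540 z max/med 0.1738 0.1649 c [ 575.6 -301.6] r 25.2
nose 3308 z max/med 0.1738 0.1693 c [ 575.9 -301. ] r 18.2
clock 34.85 tcp [ 0.5765 -0.3012  0.2515] yawY 7.62 tilt [0.0008 0.0002] q [ 0.6   0.91 -0.41  1.24  0.36  1.07  0.29]
shift/10cm [-0.01  -0.004  0.484]
```

step_arm:
  targets:
    - [[-0.006, -0.004, 0.2], 0, 1]
    - [[-0.006, -0.004, 0.38], 0, 1]
    - [[-0.006, -0.004, 0.48], 0, 1]
    - [[-0.006, -0.004, 0.48], 0, 1]
    - [[-0.006, -0.004, 0.48], 0, 1]

```text
clock: 35.35
tool_pos: [0.5761, -0.3025, 0.2037]
eef_rot: [0.001, 0.659, 0.752, 0.0]
force: [0.4, 0.2, 0.4]
gripper_width: 0.0854
```

step_arm:
  targets:
    - [[0, 0, 0], 0, -1]
    - [[0, 0, 0], 0, -1]
    - [[0, 0, 0], 0, -1]
    - [[0, 0, 0], 0, -1]
    - [[0, 0, 0], 0, -1]
    - [[0, 0, 0], 0, -1]
    - [[0, 0, 0], 0, -1]
    - [[0, 0, 0], 0, -1]
    - [[0, 0, 0], 0, -1]
  newtons: 60

```text
clock: 36.25
tool_pos: [0.5759, -0.3027, 0.2034]
eef_rot: [0.0, 0.659, 0.752, 0.0]
force: [-2.3, 0.7, 9.1]
gripper_width: 0.0473
```

```bash
python3 w.py .5442 -.0046 .2031
```

```text
clock 36.25 tcp [ 0.5759 -0.3027  0.2034] yawY 7.54 tilt [ 0.0008 -0.0004] q [ 0.6   0.96 -0.39  1.29  0.39  0.97  0.27]
shift/10cm [2.997e+00 7.800e-02 1.000e-03]
```

step_arm:
  targets:
    - [[0, 0, -0.1], 0, -1]
    - [[0, 0, -0.3], 0, -1]
    - [[0, 0, -0.5], 0, -1]
    - [[0, 0, -0.75], 0, -1]
    - [[0, 0, -1], 0, -1]

```text
clock: 36.75
tool_pos: [0.5754, -0.3025, 0.3036]
eef_rot: [-0.0, 0.659, 0.752, -0.0]
force: [-0.3, -0.3, -5.8]
gripper_width: 0.0474
```

step_arm:
  targets:
    - [[0, 0, -0.3], 0, -1]
    - [[0, 0, -0.5], 0, -1]
    - [[0.2, 0, -0.5], 0, -1]
    - [[0.5, 0.02, -0.5], 0, -1]
    - [[0.8, 0.02, -0.5], 0, -1]
    - [[1, 0.025, -0.5], 0, -1]

```text
clock: 37.35
tool_pos: [0.5646, -0.201, 0.353]
eef_rot: [-0.0, 0.658, 0.753, 0.0]
force: [-0.4, 0.7, -6.9]
gripper_width: 0.0474
```

step_arm:
  targets:
    - [[0.3, 0, 0], 0, -1]
    - [[0.6, 0.02, 0], 0, -1]
    - [[0.9, 0.02, 0], 0, -1]
    - [[1, 0.025, 0], 0, -1]

```text
clock: 37.75
tool_pos: [0.554, -0.1006, 0.3531]
eef_rot: [-0.001, 0.658, 0.753, 0.0]
force: [0.3, -0.2, -6.1]
gripper_width: 0.0473
```

step_arm:
  targets:
    - [[0.3, 0, 0], 0, -1]
    - [[0.6, 0.02, 0], 0, -1]
    - [[0.9, 0.02, 0], 0, -1]
    - [[0.993, 0.028, 0], 0, -1]
    - [[0.993, 0.028, 0], 0, -1]
    - [[0.993, 0.028, 0], 0, -1]

```text
clock: 38.35
tool_pos: [0.5442, -0.0059, 0.3526]
eef_rot: [0.0, 0.659, 0.752, -0.0]
force: [0.2, -0.4, -5.7]
gripper_width: 0.0472
```

```bash
python3 w.py .5442 -.0049 .2034
```

```text
clock 38.35 tcp [ 0.5442 -0.0059  0.3526] yawY 7.5 tilt [-0.0002 -0.0007] q [ 0.17  0.63 -0.42  1.51  0.28  1.06 -0.18]
shift/10cm [0.011 0.002 1.492]
```

step_arm:
  targets:
    - [[0.008, 0.002, 0.2], 0, -1]
    - [[0.008, 0.002, 0.5], 0, -1]
    - [[0.008, 0.002, 0.75], 0, -1]
    - [[0.008, 0.002, 0.9], 0, -1]
    - [[0.008, 0.002, 0.9], 0, -1]
    - [[0.008, 0.002, 0.9], 0, -1]

```text
clock: 38.95
tool_pos: [0.5445, -0.0049, 0.263]
eef_rot: [0.0, 0.659, 0.752, 0.0]
force: [0.0, -0.0, -7.1]
gripper_width: 0.0473
```

step_arm:
  targets:
    - [[0, 0, 0.1], 0, -1]
    - [[0, 0, 0.2], 0, -1]
    - [[0, 0, 0.3], 0, -1]
    - [[0, 0, 0.4], 0, -1]
    - [[0, 0, 0.4], 0, -1]

```text
clock: 39.45
tool_pos: [0.5438, -0.0041, 0.2211]
eef_rot: [-0.001, 0.659, 0.752, -0.001]
force: [-0.1, -0.4, -6.3]
gripper_width: 0.0475
```

```bash
python3 w.py .5442 -.0049 .2034
```

```text
clock 39.45 tcp [ 0.5438 -0.0041  0.2211] yawY 7.56 tilt [-0.0021  0.    ] q [ 0.14  0.79 -0.36  1.69  0.38  0.73 -0.28]
shift/10cm [-0.009  0.003  0.177]
```

step_arm:
  targets:
    - [[-0.007, 0.002, 0.05], 0, -1]
    - [[-0.007, 0.002, 0.1], 0, -1]
    - [[-0.007, 0.002, 0.14], 0, -1]
    - [[-0.007, 0.002, 0.16], 0, -1]
    - [[-0.007, 0.002, 0.16], 0, -1]

```text
clock: 39.95
tool_pos: [0.5445, -0.0047, 0.2063]
eef_rot: [-0.0, 0.659, 0.752, -0.0]
force: [-0.0, 0.2, -6.5]
gripper_width: 0.0474
```

step_arm:
  targets:
    - [[0, 0, 0.01], 0, -1]
    - [[0, 0, 0.015], 0, -1]
    - [[0, 0, 0.015], 0, -1]

```text
clock: 40.25
tool_pos: [0.5445, -0.0048, 0.205]
eef_rot: [-0.0, 0.659, 0.752, 0.0]
force: [0.3, 0.0, -7.4]
gripper_width: 0.0471
```

step_arm:
  targets:
    - [[0, 0, 0.008], 0, -1]
    - [[0, 0, 0.016], 0, -1]
    - [[0, 0, 0.02], 0, -1]
    - [[0, 0, 0.02], 0, -1]

```text
clock: 40.65
tool_pos: [0.5445, -0.0047, 0.2034]
eef_rot: [0.0, 0.659, 0.752, 0.0]
force: [-2.9, -1.2, 3.7]
gripper_width: 0.0473
```

Seated at 0.2034, as expected. I'll release, retreat, and do the final check.

step_arm:
  targets:
    - [[0, 0, 0.002], 0, -1]
    - [[0, 0, 0.002], 0, 0.3]
    - [[0, 0, 0.002], 0, 0.6]
    - [[0, 0, 0.002], 0, 1]
    - [[0, 0, 0.002], 0, 1]
    - [[0, 0, 0.002], 0, 1]
    - [[0, 0, 0.002], 0, 1]
    - [[0, 0, 0.002], 0, 1]

```text
clock: 41.45
tool_pos: [0.5445, -0.0047, 0.2028]
eef_rot: [-0.0, 0.659, 0.752, 0.0]
force: [-0.3, -0.6, -0.7]
gripper_width: 0.0853
```

step_arm:
  targets:
    - [[0, 0, -0.2], 0, 1]
    - [[0, 0, -0.6], 0, 1]
    - [[0, 0, -1], 0, 1]
    - [[0, 0, -1], 0, 1]

```text
clock: 41.85
tool_pos: [0.5455, -0.0045, 0.3072]
eef_rot: [0.002, 0.659, 0.752, 0.002]
force: [0.1, -1.4, -1.1]
gripper_width: 0.0858
```

step_arm:
  targets:
    - [[-0.3, -0.3, -0.2], 0, 1]
    - [[-0.6, -0.6, -0.5], 0, 1]
    - [[-0.6, -0.9, -0.7], 0, 1]
    - [[-0.6, -0.9, -0.7], 0, 1]
    - [[-0.6, -0.9, -0.7], 0, 1]
    - [[-0.6, -0.9, -0.7], 0, 1]

```text
clock: 42.45
tool_pos: [0.4636, -0.0758, 0.3722]
eef_rot: [-0.0, 0.659, 0.752, -0.0]
force: [-0.1, 0.4, -0.6]
gripper_width: 0.0854
```

```bash
for k in wrist scene top; do echo $k; python3 - $k <<'E'
from hold import *
top('collet nut',.5357,.0557,.158,.17,.03); top('drill nose',.5437,-.0035,.166,.178,.03); top('drill',.5437,-.0035,.13,.178,.03); top('stub',.5995,.285,.148,.162,.024); top('collar',.5995,.285,.13,.142,.03)
a,b=proj(c,[[.6,.3,.1],[.54,-.02,.1]]); save('f_'+sys.argv[1]+'.png',c['img'] if sys.argv[1]!='scene' else c['img'][150:320,210:440],1.3 if sys.argv[1]!='scene' else 3.4)
E
done; python3 w.py; python3 -c "
from h import *
print(state()['force'],state()['gripper_width'])"
```

```text
wrist
collet nut 3715 z max/med 0.1651 0.1617 c [536.9  55.1] r 26.5
drill nose 1598 z max/med 0.174 0.1693 c [543.6  -3.4] r 18.3
drill 3506 z max/med 0.174 0.1652 c [544.3  -3.8] r 25.0
stub few 0
collar few 0
scene
collet nut 181 z max/med 0.1684 0.1631 c [538.4  55.2] r 26.5
drill nose 116 z max/med 0.1751 0.1708 c [547.2  -6.2] r 20.5
drill 367 z max/med 0.1751 0.1598 c [548.1  -5.9] r 24.7
stub 47 z max/med 0.1599 0.156 c [600.7 284.2] r 12.4
collar 77 z max/med 0.142 0.1376 c [603.4 282.4] r 20.5
top
collet nut 280 z max/med 0.167 0.1616 c [535.7  55.2] r 26.3
drill nose 162 z max/med 0.1756 0.1694 c [542.2  -4.2] r 19.6
drill 359 z max/med 0.1756 0.1646 c [542.4  -3.2] r 24.9
stub 69 z max/med 0.1593 0.1552 c [597.7 285.2] r 11.2
collar 117 z max/med 0.1419 0.1383 c [598.5 284.9] r 20.7
clock 42.6 tcp [ 0.4635 -0.0757  0.3721] yawY 7.59 tilt [-0.0011  0.0006] q [ 0.37  0.49 -0.47  1.72  0.25  0.99 -0.05]
[-0.23257259  0.14311965 -0.35334534] 0.08550018361782477
```

View pics/f_scene.png

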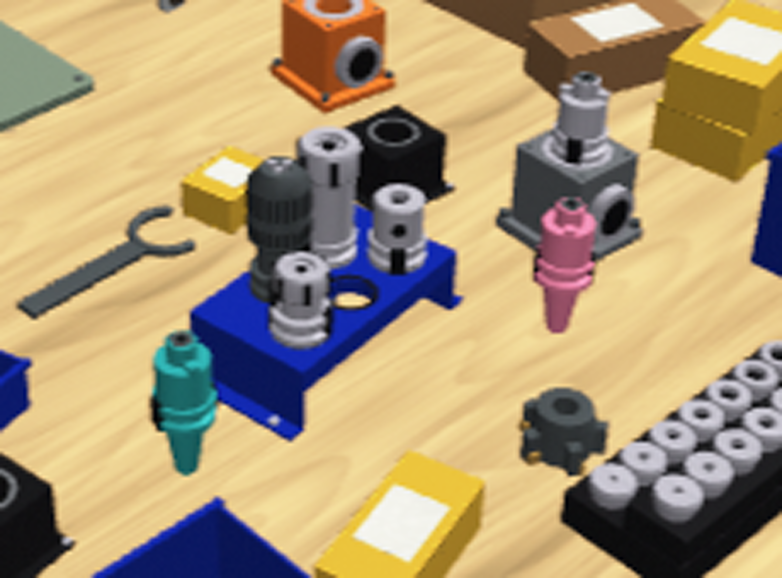

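View pics/f_wrist.png

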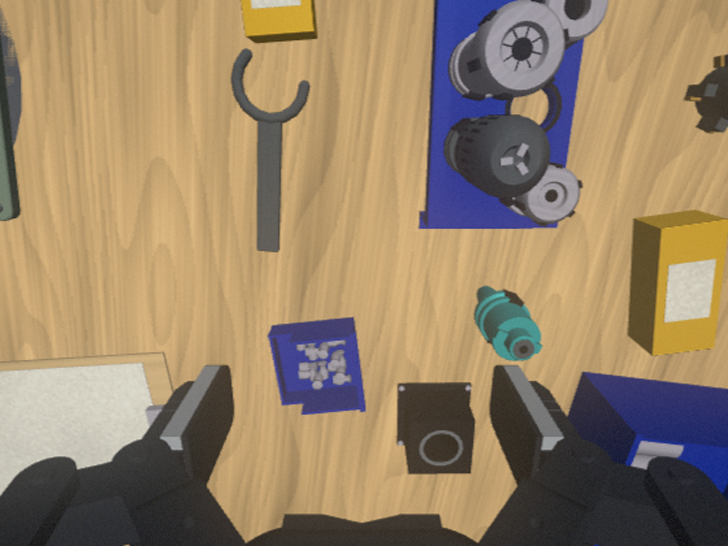

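The final views show the arbor upright in the grey fixture at (580,120) in the scene crop, and the collet (330,190) and drill (280,230) chucks back in front. The middle back pocket (352,293) and both stands are empty, and the side holders haven't moved.

```bash
python3 -c "
from bench import hand_in; print(hand_in())"
```

```text
the job is handed in; nothing more can be done
None
```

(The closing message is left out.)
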